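# Lay out the amplifier test line on the radio bench

### The arm

A 6-joint arm with a two-finger parallel gripper is mounted at the origin on the work surface. World frame = base frame: x ahead of the robot, y to its left, z up, the work surface at z = 0. Lengths are in m, angles in rad, forces in N, time in s.
With the tool pointing down it reaches from about 0.25 to 0.725 m from the base axis. Payload 4 kg.
Tool frame: the origin (TCP) lies midway between the tips of the shut fingers; the grasp point (between the pads) lies bot.tcp_to_grasp behind it (bot.tcp_to_grasp is the distance from the TCP to the grasp point, in m); z points along the fingers, y is the line along which they close (so a half turn about z gives the same grasp; the last joint's range is limited). The gripper opens to 85 mm and grips with 20 to 120 N. Pads are 22 mm wide; open, the fingers measure 114 mm over their backs; the gripper's body (76 mm by 85 mm) begins 54 mm behind the grasp point. The pads swing forward as they close: fully open they stand 13 mm farther back than shut.
Start: joints at [-1.285, 0.241, 0.005, 1.335, 0, 1.571], TCP at [0.141, -0.48, 0.231] pointing down, gripper open.
Joint ranges: [-2.72, 2.72], [-1.05, 1.87], [-1.09, 1.28], [-1.99, 2.15], [-1.42, 1.44], [-3.14, 3.14]. Speed limits (rad/s): [2.79, 2.79, 3.14, 3.14, 3.14, 3.14].

### API

Orientations are given as a unit quaternion [x, y, z, w].
In Python, from workcell import readout, camera, bot gives the robot as it stands. The module is installed in compiled form; this text tells all that it offers.
- The arm moves only by the tool jog_arm, never from a script. Its argument "motion" is a list of rows, each an object of numbers: "x", "y", "z": the shift along the tool's x, y, z in mm; "spin": the turn about the tool's z in degrees; "fingers": the closure, from -1 (fully open) to 1 (shut). A call has 1 to 8 rows; each row is the pose to reach, as a shift and turn from the pose commanded when the call began, along the tool's axes at that moment; what a row does not reach only later rows make up. A row lasts 1/8 s, in which the tool goes at most 62.5 mm and 10.7 degrees, less where a joint would pass 70% of its speed; a pose out of reach is approached as far as the arm can. A call with a gripper value outside its range is refused whole. The fingers move at their own pace and stop on an object; the grip force is fixed at half the most. Time passes only in rows, so rows that repeat a pose let the fingers close. It gives the time, the measured TCP pose, the force, the opening and the grip force at its end, in the units of the state.
- readout.get_obs(): the state, without advancing time (a new reading comes with each control period).
- camera(name): name is "scene" or "top" or "wrist"; returns a dict with "pixels" (480x640x3 uint8, red, green, blue), "K" (3x3 intrinsics, pixels), "rvec" (rotation vector, rad) and "tvec" (3), from world to camera coordinates, as OpenCV has them. Camera axes: x right, y down, z forward; pixel columns grow to the right and rows downward; lengths in m; the calibration is good to about 2 mm. A picture is of the moment at which its call begins. There is no depth.
- bot.job_done(): hands the job in; it is judged then, once.
The state is a dict: "clock": time; "joint_pos": joint angles; "joint_vel": joint speeds; "tau": joint torques, N m; "eef_pos": TCP position; "tool_rot": TCP orientation; "ft_force": force on the tool from outside, world axes, zero at the start; "ft_torque": the same for the moment, N m; "grip_width": finger opening in m; "grasp_force": force on a finger pad.
Only numpy, scipy, OpenCV 4.12 (cv2) and the standard library are available. Lean on these libraries where they do the work, as an engineer would, in place of code of your own. Each camera call takes 0.05 s, during which the arm holds its last target. There are 200 camera calls.

### The job

Lay out the amplifier's test line on the mat, ready for its short jumper leads: the step attenuator at the amplifier's green-banded input end, the blue low-pass filter at its red-banded output end, and the black dummy load beyond the filter with its one socket towards the filter, all in one straight line with the amplifier's sockets and with about 30 mm between each pair of facing sockets. Lay the small fan flat and square on the middle of the amplifier's fins. Set everything down gently, never dropping it, and leave the battery, hand-held radio, glue bottle and solder reel where they are.

Things in the scene. Friction and masses are not known exactly. Their poses are not given: they have to be found in the camera images.
- amp: Amplifier, fixed: aluminium case 80 (own x) x 100 (own y) mm with black fins on top (80 x 72 mm, their flat top 50 mm above the origin). Origin: centre of its underside, on the mat; z up. A socket, axis 15 mm up, sticks 12 mm out of the middle of each end, mouths at y = +-62 mm: input +y (green band), output -y (red band). Two power terminals stick 14 mm out of the +x side.
- atten_center (a point): The step attenuator, loose: a bare aluminium box 44 (own x) x 76 (own y) x 30 mm high with a row of five small toggle switches on top (reaching 43 mm above the mat), about 0.16 kg. Point: centre of the box, 15 mm above its underside; z up. A socket sticks 12 mm out of the middle of each end (+y and -y), so the mouths are 50 mm from the centre. It works either way round.
- filter_center (a point): The low-pass filter, loose: a blue die-cast box 36 (own x) x 52 (own y) x 28 mm high with a white paper label, about 0.12 kg. Point: centre of the box, 14 mm above its underside; z up. A socket sticks 12 mm out of the middle of each end (+y and -y), so the mouths are 38 mm from the centre. It works either way round.
- load_center (a point): The dummy load, loose: a black finned block 40 (own x) x 64 (own y) x 36 mm high with one bright metal end plate, about 0.25 kg. Point: centre of the block, 18 mm above its underside; z up. Its only socket (brass) sticks 12 mm out of the end plate, at its +y end, so the mouth is 44 mm from the centre towards +y.
- fan_center (a point): The cooling fan, loose, lying flat: a square black frame 50 x 50 x 20 mm high with grey blades and a white hub label, about 0.06 kg. Point: its centre, 10 mm above its underside; x and y along the frame's sides, z up.
- battery_center (a point): 9 V battery, black with a red top, standing: 18 x 27 x 48 mm high; bystander, leave it alone. Point: its centre.
- radio_center (a point): Black hand-held radio lying on its back, 110 (own x) x 58 x 34 mm, with a 70 mm stub aerial at its +x end; bystander, leave it alone. Point: centre of its case.
- glue_center (a point): White glue bottle with a nozzle, standing, 40 mm across, 105 mm high; bystander, leave it alone. Point: on its axis, 50 mm up.
- reel_center (a point): Solder reel with green flanges, lying flat, 62 mm across, 42 mm high; bystander, leave it alone. Point: its centre.
- mat: The green cutting mat on the bench, fixed, 600 (x) x 900 (y) mm and 3 mm thick: everything stands on its top, 3 mm above the bench. Origin: centre of its underside.
Not all that is in view belongs to the job. Leave any brown or orange look-alike of the part that bears atten_center alone. Leave any purple look-alike of the part that bears fan_center alone.

How it is judged:
By the outcome, as a careful person would: the job done as asked, in the order asked, and still so for the second after the job is handed in, with the robot touching nothing.
It also fails if it takes over 106 s, if anything falls off the work surface, if the arm or the gripper's body presses on something with over 40 N, if the wrist force passes 120 N, or if a joint passes its speed limit or range.

## Working session

There is one attempt and no reset: what is moved stays moved. The work goes in short steps, Python scripts to look and compute and a tool call to move; the robot and the scene stay as the last step left them, time stands still between calls to the robot, and variables do not carry over. Pictures are saved under pics/ and viewed, at most 14 in all, crops included, and the job is handed in when it is done.

Besides the shell and the picture viewer there is one more tool, called after "Emit:" by a JSON object that holds its "api" and its "payload", one argument or row to a line. jog_arm: Moves the arm, as the interface text tells. Its arguments: {"type":"object","properties":{"motion":{"type":"array"}},"required":["motion"]}

```bash
mkdir -p pics
python3 - <<'E'
from workcell import readout,camera,bot
import cv2,pickle
for n in("top","scene"):
    c=camera(n);pickle.dump(c,open(n+'.pkl','wb'))
    cv2.imwrite(f'pics/{n}0.png',c['pixels'][:,:,::-1]);print(c['K'].tolist(),c['rvec'],c['tvec'])
print(readout.get_obs(),bot.tcp_to_grasp)
E
```

```text
[[471.3188388150599, 0.0, 321.7379270332177], [0.0, 471.3188388150599, 242.66466111211489], [0.0, 0.0, 1.0]] [ 2.10274103 -2.1528762   0.17724415] [0.08530096 0.48483867 1.11307786]
[[440.1008357529232, 0.0, 319.66745067899024], [0.0, 440.1008357529232, 237.08949876508612], [0.0, 0.0, 1.0]] [ 1.08498154  2.61414695 -0.76287762] [ 0.31499125 -0.27423642  1.24589121]
{'clock': 0.1, 'joint_pos': array([-1.28496920e+00,  2.41358746e-01,  3.86263507e-03,  1.33518325e+00,
        1.07709061e-05,  1.57075511e+00]), 'joint_vel': array([-0.00019955, -0.00230005,  0.00540246, -0.00072207,  0.00255266,
       -0.00056685]), 'tau': array([-4.30181999e-04, -3.73138332e+01,  2.53009576e+01,  1.08617826e-02,
        3.45886212e-05, -1.74856132e-05]), 'eef_pos': array([ 0.14082154, -0.47917871,  0.23049283]), 'tool_rot': array([ 9.89801853e-01,  1.42447906e-01, -1.28748273e-04, -9.32688565e-04]), 'ft_force': array([0.03951141, 0.34457349, 0.55127949]), 'ft_torque': array([-0.01003229,  0.01709548,  0.00846107]), 'grasp_force': 0.0, 'grip_width': 0.08515490233221087} 0.0187
```

View pics/top0.png

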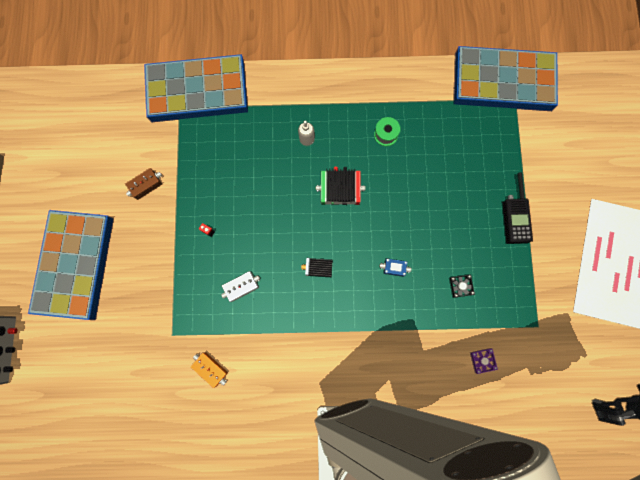

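View pics/scene0.png

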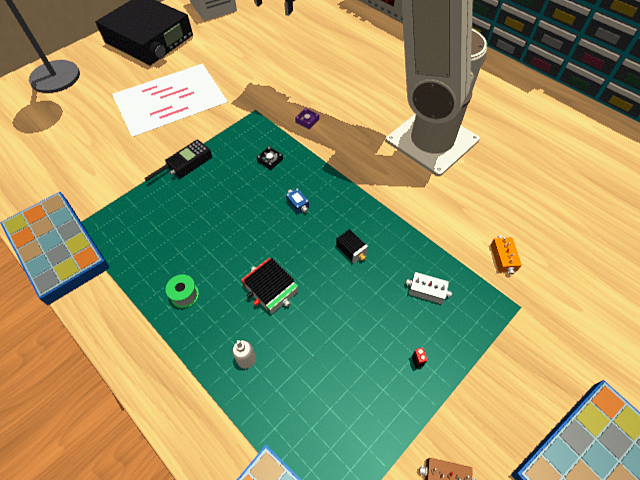

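The top view shows the amp at about (341,187), load (318,268), filter (396,267), fan (462,286) and attenuator (240,287). The scene view shows the same parts, with the load's socket pointing towards +y. Next I enlarge each part.

```bash
cat > h.py <<'E'
import numpy as np,cv2,pickle
def ray(c,uv,z):
    R,_=cv2.Rodrigues(np.array(c['rvec'],float));t=np.array(c['tvec']).ravel()
    d=R.T@np.linalg.inv(c['K'])@np.array([uv[0],uv[1],1.]);o=-R.T@t
    return (o+d*(z-o[2])/d[2])
def proj(c,p):
    return cv2.projectPoints(np.array(p,float).reshape(-1,3),np.array(c['rvec'],float),np.array(c['tvec'],float),c['K'],None)[0].reshape(-1,2)
def crop(im,u,v,w,h,s):
    o=cv2.resize(im[v:v+h,u:u+w],None,fx=s,fy=s,interpolation=cv2.INTER_CUBIC)
    for i in range(0,w,10):
        cv2.putText(o,str(u+i),(i*s,8),0,.3,(255,255,255),1);cv2.line(o,(i*s,10),(i*s,14),(255,255,255),1)
    for i in range(0,h,10):
        cv2.putText(o,str(v+i),(0,i*s+4),0,.3,(255,255,255),1)
        cv2.line(o,(20,i*s),(24,i*s),(255,255,255),1)
    return o
E
python3 - <<'E'
from h import *
c=pickle.load(open('top.pkl','rb'));im=c['pixels'][:,:,::-1].copy()
a=[crop(im,u-22,v-25,44,50,6) for u,v in((341,187),(318,268),(396,267),(462,286),(240,287),(207,230))]
o=np.vstack([np.hstack(a[:3]),np.hstack(a[3:])])
cv2.imwrite('pics/c1.png',o);print(o.shape)
for p in((90,100),):pass
print(ray(c,(341,187),.05),[ray(c,q,.02) for q in((318,268),(396,267),(462,286),(240,287))])
E
```

```text
(600, 792, 3)
[0.62462743 0.02275332 0.05      ] [array([0.4271699, 0.0846696, 0.02     ]), array([ 0.4250549 , -0.10832071,  0.02      ]), array([ 0.37433128, -0.26767335,  0.02      ]), array([0.38469778, 0.27776644, 0.02      ])]
```

View pics/c1.png

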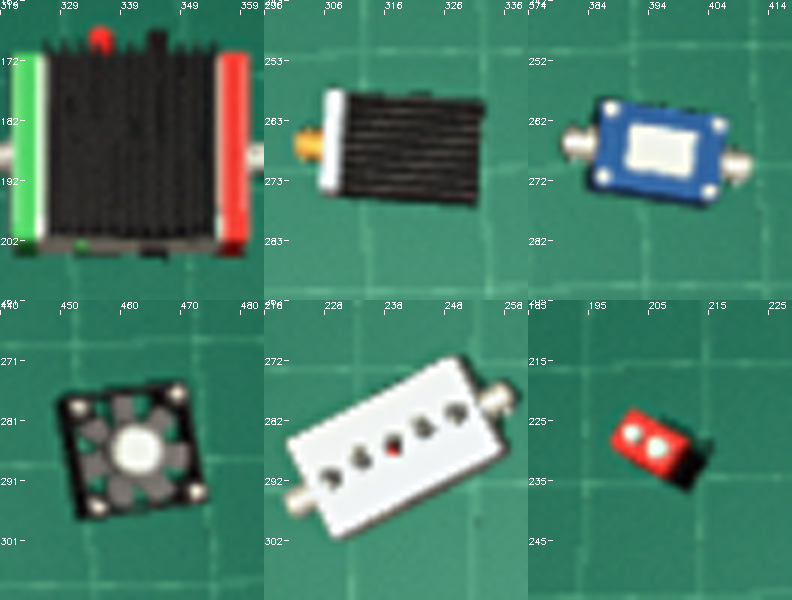

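The crops give the top-face corners of each part. Amp: ends at u≈321 (green) and 360 (red), with sockets at v≈188. I'll compute poses from these.

Run:
```python
from h import *
c=pickle.load(open('top.pkl','rb'))
D=dict(load=(.039,[(306.7,258),(305.3,275.2),(332.7,259.8),(331.7,277.2)]),
filt=(.031,[(386.3,258.2),(383.7,273.7),(407.3,260.7),(405.3,276.5)]),
fan=(.023,[(449.5,277.3),(453.3,297.5),(471.2,274.8),(474.7,294.3)]),
att=(.033,[(221.7,285.3),(230,302),(250.2,271.2),(258.7,287.5)]),
ampfin=(.053,[(326.5,170.5),(326.5,201.5),(355,170.5),(355,201.5)]))
for k,(z,q) in D.items():
    P=np.array([ray(c,p,z)[:2] for p in q]);m=P.mean(0)
    a=(P[0]+P[1]-P[2]-P[3])/2;b=(P[0]+P[2]-P[1]-P[3])/2   # +y dir (left), +x dir (up)
    print(k,m.round(4),'len',np.hypot(*a).round(4),np.hypot(*b).round(4),'yaw(y)',np.degrees(np.arctan2(-a[0],a[1])).round(1),'yaw(x)',np.degrees(np.arctan2(b[1],b[0])).round(1))
print('sock',ray(c,(317,188),.018),ray(c,(366,188),.018))
for n,p,z in(('glue',(306,133),.05),('reel',(388,130),.045),('batt',(206,229),.05)):print(n,ray(c,p,z))
```

```text
load [0.426  0.0817] len 0.064 0.0425 yaw(y) -5.5 yaw(x) -5.2
filt [ 0.4232 -0.1057] len 0.0524 0.0391 yaw(y) -8.5 yaw(x) -11.1
fan [ 0.3742 -0.2672] len 0.0534 0.049 yaw(y) 6.1 yaw(x) 6.2
att [0.3849 0.275 ] len 0.077 0.0456 yaw(y) 25.5 yaw(x) 27.1
ampfin [0.6266 0.0234] len 0.0707 0.0797 yaw(y) -1.5 yaw(x) -1.7
sock [0.63307112 0.08284489 0.018     ] [ 0.62989288 -0.04225964  0.018     ]
glue [0.76893502 0.10732312 0.05      ]
reel [ 0.77360902 -0.10167004  0.045     ]
batt [0.52630568 0.35686458 0.05      ]
```

Emit:
{"api": "jog_arm", "payload": {
  "motion": [
    {"x":240,"y":-190,"z":-120,"spin":-73.6,"fingers":-1},
    {"x":240,"y":-190,"z":-120,"spin":-73.6,"fingers":-1},
    {"x":240,"y":-190,"z":-120,"spin":-73.6,"fingers":-1},
    {"x":240,"y":-190,"z":-120,"spin":-73.6,"fingers":-1},
    {"x":240,"y":-190,"z":-120,"spin":-73.6,"fingers":-1},
    {"x":240,"y":-190,"z":-120,"spin":-73.6,"fingers":-1},
    {"x":240,"y":-190,"z":-120,"spin":-73.6,"fingers":-1},
    {"x":240,"y":-190,"z":-120,"spin":-73.6,"fingers":-1}
  ]
}}

```text
clock: 1.1
eef_pos: [0.3177, -0.2293, 0.3511]
tool_rot: [0.708, 0.707, -0.0, -0.0]
ft_force: [0.1, -0.1, -0.3]
grip_width: 0.0851
grasp_force: 0.0
```

Emit:
{"api": "jog_arm", "payload": {
  "motion": [
    {"x":249,"y":182,"fingers":-1},
    {"x":249,"y":182,"fingers":-1},
    {"x":249,"y":182,"fingers":-1},
    {"x":249,"y":182,"fingers":-1},
    {"x":249,"y":182,"fingers":-1},
    {"x":249,"y":182,"fingers":-1},
    {"x":249,"y":182,"fingers":-1}
  ]
}}

```text
validation failed for argument at $.mo...
```

Run:
```python
from workcell import readout,camera,bot
import cv2,pickle
c=camera('wrist');pickle.dump(c,open('w1.pkl','wb'))
cv2.imwrite('pics/w1.png',c['pixels'][:,:,::-1]);o=readout.get_obs();print(o['clock'],o['eef_pos'],o['tool_rot'],o['joint_pos'])
```

```text
1.15 [ 0.31754377 -0.22956718  0.35099076] [ 7.08140504e-01  7.06071441e-01 -5.81574232e-05 -3.78083497e-04] [-6.25965831e-01  2.58726406e-03  3.81014695e-02  1.60707557e+00
  6.32697870e-06  9.47756591e-01]
```

View pics/w1.png

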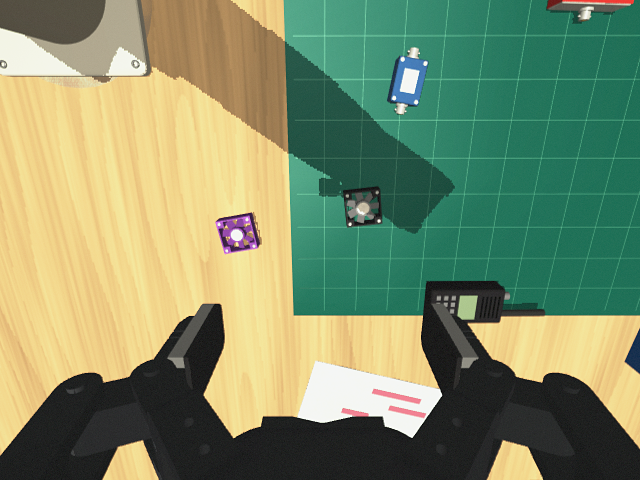

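The jog's second call was refused, probably because it left out keys; I'll give every key. The wrist view shows the fan at (363,207), the filter at (408,82) and the radio at (465,302). Image up is world +y and image right is world +x.

Emit:
{"api": "jog_arm", "payload": {
  "motion": [
    {"x":279,"y":282,"z":81,"spin":0,"fingers":-1},
    {"x":279,"y":282,"z":81,"spin":0,"fingers":-1},
    {"x":279,"y":282,"z":81,"spin":0,"fingers":-1},
    {"x":279,"y":282,"z":81,"spin":0,"fingers":-1},
    {"x":279,"y":282,"z":81,"spin":0,"fingers":-1},
    {"x":279,"y":282,"z":81,"spin":0,"fingers":-1},
    {"x":279,"y":282,"z":81,"spin":0,"fingers":-1},
    {"x":279,"y":282,"z":81,"spin":0,"fingers":-1}
  ]
}}

```text
clock: 2.15
eef_pos: [0.6002, 0.0503, 0.2677]
tool_rot: [0.707, 0.707, -0.001, -0.001]
ft_force: [0.2, -0.7, -0.8]
grip_width: 0.0852
grasp_force: 0.0
```

```bash
cat >> h.py <<'E'
def snap(n,u=None,v=None,w=None,hh=None,s=1,cam='wrist'):
    from workcell import readout,camera
    c=camera(cam);pickle.dump(c,open(n+'.pkl','wb'));im=c['pixels'][:,:,::-1].copy()
    if u is not None: im=crop(im,u,v,w,hh,s)
    cv2.imwrite(f'pics/{n}.png',im);o=readout.get_obs();print(o['clock'],o['eef_pos'].round(4),o['tool_rot'].round(4),'F',o['ft_force'].round(1),o['grip_width'].round(4));return c
def goto(o,tgt,psi):  # world target (m), psi deg tool-x yaw -> tool shifts mm
    q=o['tool_rot'];p0=2*np.arctan2(q[1],q[0]);d=(np.array(tgt)-o['eef_pos'])*1000
    C,S=np.cos(p0),np.sin(p0)
    sp=-(psi-np.degrees(p0));sp=(sp+180)%360-180
    return dict(x=round(d[0]*C+d[1]*S,1),y=round(d[0]*S-d[1]*C,1),z=round(-d[2],1),spin=round(sp,1))
E
python3 -c "
from h import *
c=snap('w2')
print(proj(c,[(.627,.022,.053),(.627,.084,.018),(.627,-.04,.018)]))"
```

```text
Traceback (most recent call last):
  File "h.py", line 20, in snap
    cv2.imwrite(f'pics/{n}.png',im);o=readout.get_obs();print(o['clock'],o['eef_pos'].round(4),o['tool_rot'].round(4),'F',o['ft_force'].round(1),o['grip_width'].round(4));return c
                                                                                                                                                 ^^^^^^^^^^^^^^^^^^^^^
AttributeError: 'float' object has no attribute 'round'
```

View pics/w2.png

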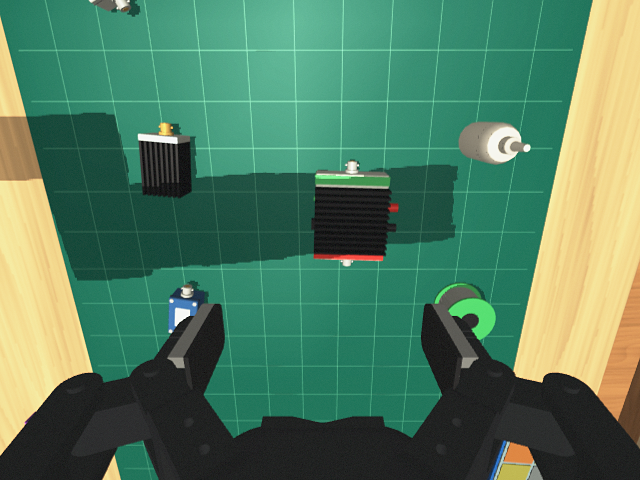

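The wrist view shows the amp centred near (350,215), with sockets at (352,165) and (347,263), and the load at (165,165). I'll enlarge the amp and the load.

```bash
sed -i "s/o\['grip_width'\].round(4)/round(o['grip_width'],4)/" h.py
python3 -c "
from h import *
c=pickle.load(open('w2.pkl','rb'));im=c['pixels'][:,:,::-1].copy()
a=crop(im,305,150,100,120,5);b=crop(im,130,115,50,60,5);b2=crop(im,150,150,50,60,5)
cv2.imwrite('pics/c2.png',np.hstack([a,np.vstack([b,b2])]))
print(proj(c,[(.627,.022,.053),(.627,.084,.018),(.627,-.04,.018)]))"
```

```text
[[346.87978991 226.66412039]
 [346.1737791  163.9880219 ]
 [343.942227   266.38869309]]
```

View pics/c2.png

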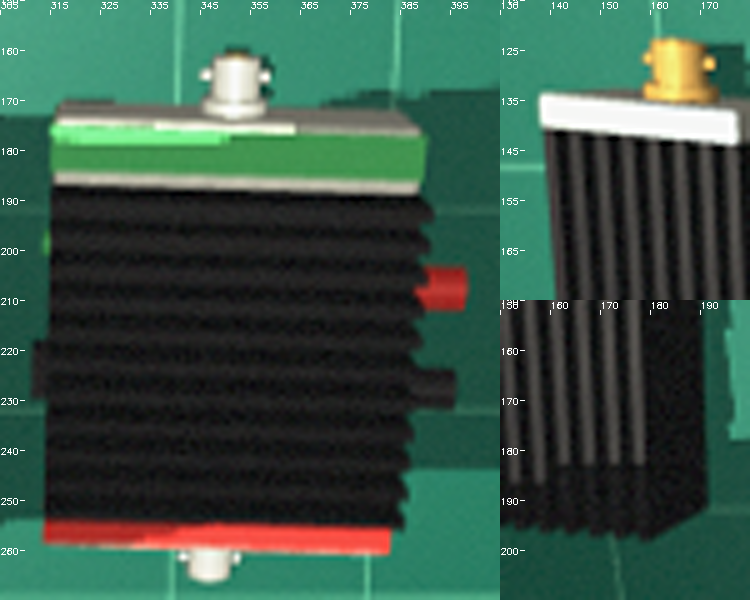

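```bash
python3 -c "
from h import *
c=pickle.load(open('w2.pkl','rb'))
a=ray(c,(352.2,161.2),.018)[:2];b=ray(c,(346.6,265.8),.018)[:2]
print(a,b,(a+b)/2,np.hypot(*(a-b)),np.degrees(np.arctan2(b[0]-a[0],a[1]-b[1])))
for p in((315.1,187.3),(388.5,189),(314,254.5),(385,255)):print(ray(c,p,.053)[:2])
print('load sock',ray(c,(166.3,123.2),.021),'plate ends top',ray(c,(138,134),.039),ray(c,(178,138),.039))
t=pickle.load(open('top.pkl','rb'))
print(proj(t,[(*a,.018),(*b,.018)]))
"
```

```text
[0.63361023 0.08705506] [ 0.63024042 -0.03920811] [0.63192532 0.02392347] 0.1263081291228026 -1.5287925206809938
[0.59316802 0.06461437]
[0.66914294 0.06289839]
[ 0.59144938 -0.01023329]
[ 0.66979261 -0.01070018]
load sock [0.43431705 0.12718498 0.021     ] plate ends top [0.41147772 0.11693686 0.039     ] [0.45205061 0.11298805 0.039     ]
[[315.34913956 187.83689007]
 [364.79962729 187.89798793]]
```

Amp is at about (0.631, 0.0235) with yaw −1.5°. Next I hover over the attenuator.

Emit:
{"api": "jog_arm", "payload": {
  "motion": [
    {"x":225,"y":-215,"z":80,"spin":-26,"fingers":-1},
    {"x":225,"y":-215,"z":80,"spin":-26,"fingers":-1},
    {"x":225,"y":-215,"z":80,"spin":-26,"fingers":-1},
    {"x":225,"y":-215,"z":80,"spin":-26,"fingers":-1},
    {"x":225,"y":-215,"z":80,"spin":-26,"fingers":-1},
    {"x":225,"y":-215,"z":80,"spin":-26,"fingers":-1},
    {"x":225,"y":-215,"z":80,"spin":-26,"fingers":-1}
  ]
}}

```text
clock: 3.08
eef_pos: [0.3849, 0.2735, 0.191]
tool_rot: [0.53, 0.848, 0.0, 0.0]
ft_force: [0.3, 0.8, 0.0]
grip_width: 0.0857
grasp_force: 0.0
```

```bash
python3 -c "
from h import *
c=snap('w3',200,60,260,200,3)
print(proj(c,[(.385,.275,.033)]))"
```

```text
3.125 [0.3857 0.2733 0.1911] [5.309e-01 8.474e-01 5.000e-04 6.000e-04] F [-0.4  0.4 -0.4] 0.0855
[[321.53560164 213.36988972]]
```

View pics/w3.png

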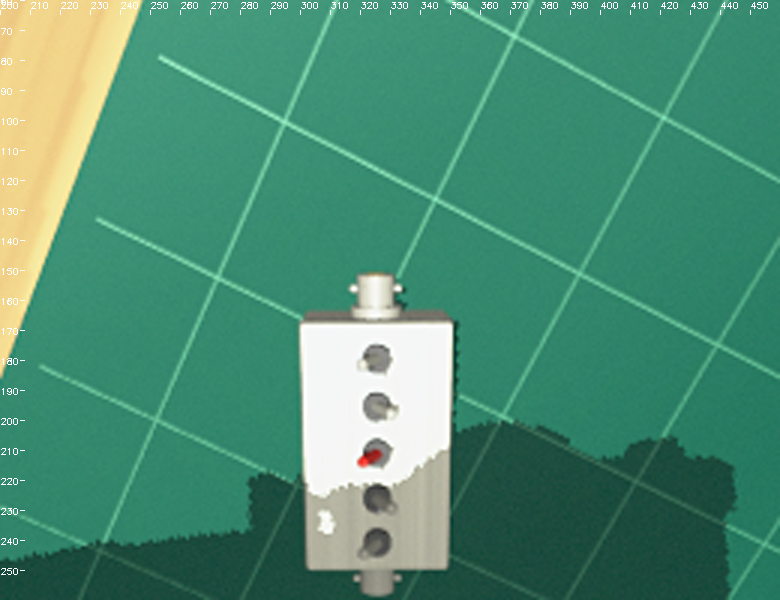

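The attenuator's top spans (300,167) to (350,250) in pixels, already well aligned with the tool.

```bash
python3 -c "
from h import *
from workcell import readout
c=pickle.load(open('w3.pkl','rb'))
P=np.array([ray(c,p,.033)[:2] for p in((300.2,167.2),(350.6,167.2),(302,250),(349.6,250))]);m=P.mean(0);a=P[:2].mean(0)-P[2:].mean(0)
yaw=np.degrees(np.arctan2(-a[0],a[1]));print(m,np.hypot(*a),yaw)
o=readout.get_obs();print(goto(o,(*m,.002),90+yaw))"
```

```text
[0.38699638 0.27917551] 0.07577982050158846 26.411094509826928
{'x': np.float64(4.7), 'y': np.float64(3.7), 'z': np.float64(189.1), 'spin': np.float64(-0.5)}
```

Emit:
{"api": "jog_arm", "payload": {
  "motion": [
    {"x":4,"y":3.5,"z":60,"spin":-0.5,"fingers":-1},
    {"x":4,"y":3.5,"z":115,"spin":-0.5,"fingers":-1},
    {"x":4,"y":3.5,"z":155,"spin":-0.5,"fingers":-1},
    {"x":4,"y":3.5,"z":180,"spin":-0.5,"fingers":-1},
    {"x":4,"y":3.5,"z":188,"spin":-0.5,"fingers":-1},
    {"x":4,"y":3.5,"z":188,"spin":-0.5,"fingers":-1}
  ]
}}

```text
clock: 3.88
eef_pos: [0.3874, 0.2787, 0.0026]
tool_rot: [0.527, 0.85, 0.0, 0.0]
ft_force: [0.1, 0.9, 0.4]
grip_width: 0.0856
grasp_force: 0.0
```

Emit:
{"api": "jog_arm", "payload": {
  "motion": [
    {"x":0,"y":0,"z":0,"spin":0,"fingers":1},
    {"x":0,"y":0,"z":0,"spin":0,"fingers":1},
    {"x":0,"y":0,"z":0,"spin":0,"fingers":1},
    {"x":0,"y":0,"z":0,"spin":0,"fingers":1},
    {"x":0,"y":0,"z":0,"spin":0,"fingers":1},
    {"x":0,"y":0,"z":0,"spin":0,"fingers":1}
  ]
}}

```text
clock: 4.62
eef_pos: [0.3871, 0.2799, 0.0035]
tool_rot: [0.526, 0.85, 0.001, 0.001]
ft_force: [-0.7, -1.1, 6.0]
grip_width: 0.043
grasp_force: 62.4
```

Emit:
{"api": "jog_arm", "payload": {
  "motion": [
    {"x":0,"y":0,"z":-30,"spin":0,"fingers":1},
    {"x":0,"y":0,"z":-80,"spin":0,"fingers":1},
    {"x":-60,"y":50,"z":-80,"spin":8,"fingers":1},
    {"x":-100,"y":81,"z":-80,"spin":16,"fingers":1},
    {"x":-140,"y":113,"z":-80,"spin":22,"fingers":1},
    {"x":-180,"y":146,"z":-80,"spin":28,"fingers":1},
    {"x":-211.8,"y":171.3,"z":-80,"spin":28,"fingers":1},
    {"x":-211.8,"y":171.3,"z":-80,"spin":28,"fingers":1}
  ]
}}

```text
clock: 5.62
eef_pos: [0.6361, 0.1643, 0.0812]
tool_rot: [0.718, 0.696, 0.0, 0.0]
ft_force: [-0.8, 1.3, -1.8]
grip_width: 0.043
grasp_force: 61.9
```

```bash
python3 -c "
from h import *
from workcell import readout
o=readout.get_obs();print(o['grip_width'],o['eef_pos'],goto(o,(.6347,.1655,.0035),88.5))"
```

```text
0.04298210470624939 [0.63610281 0.16425756 0.08121856] {'x': np.float64(1.2), 'y': np.float64(-1.4), 'z': np.float64(77.7), 'spin': np.float64(-0.2)}
```

Emit:
{"api": "jog_arm", "payload": {
  "motion": [
    {"x":1.2,"y":-1.4,"z":35,"spin":0,"fingers":1},
    {"x":1.2,"y":-1.4,"z":58,"spin":0,"fingers":1},
    {"x":1.2,"y":-1.4,"z":68,"spin":0,"fingers":1},
    {"x":1.2,"y":-1.4,"z":73,"spin":0,"fingers":1},
    {"x":1.2,"y":-1.4,"z":75.5,"spin":0,"fingers":1},
    {"x":1.2,"y":-1.4,"z":77,"spin":0,"fingers":1},
    {"x":1.2,"y":-1.4,"z":77.5,"spin":0,"fingers":1},
    {"x":1.2,"y":-1.4,"z":77.5,"spin":0,"fingers":1}
  ]
}}

```text
clock: 6.62
eef_pos: [0.6329, 0.1674, 0.0052]
tool_rot: [0.716, 0.698, 0.0, 0.0]
ft_force: [0.3, 0.3, -1.6]
grip_width: 0.0429
grasp_force: 62.0
```

Emit:
{"api": "jog_arm", "payload": {
  "motion": [
    {"x":0,"y":0,"z":0.7,"spin":0,"fingers":1},
    {"x":0,"y":0,"z":1.3,"spin":0,"fingers":1},
    {"x":0,"y":0,"z":1.3,"spin":0,"fingers":1}
  ]
}}

```text
clock: 7.0
eef_pos: [0.6327, 0.1673, 0.0036]
tool_rot: [0.716, 0.698, 0.0, 0.0]
ft_force: [-1.0, 0.3, -0.5]
grip_width: 0.0432
grasp_force: 61.9
```

Emit:
{"api": "jog_arm", "payload": {
  "motion": [
    {"x":-1,"y":1,"z":-1,"spin":0,"fingers":1},
    {"x":-1.9,"y":2,"z":-1,"spin":0,"fingers":1},
    {"x":-1.9,"y":2,"z":0,"spin":0,"fingers":1},
    {"x":-1.9,"y":2,"z":0.4,"spin":0,"fingers":1},
    {"x":-1.9,"y":2,"z":0.4,"spin":0,"fingers":1}
  ]
}}

```text
clock: 7.62
eef_pos: [0.6349, 0.1653, 0.0036]
tool_rot: [0.717, 0.698, 0.0, 0.0]
ft_force: [-1.1, -1.2, 1.8]
grip_width: 0.0434
grasp_force: 62.2
```

Emit:
{"api": "jog_arm", "payload": {
  "motion": [
    {"x":0,"y":0,"z":0,"spin":0,"fingers":0.3},
    {"x":0,"y":0,"z":0,"spin":0,"fingers":-0.3},
    {"x":0,"y":0,"z":0,"spin":0,"fingers":-1},
    {"x":0,"y":0,"z":0,"spin":0,"fingers":-1},
    {"x":0,"y":0,"z":0,"spin":0,"fingers":-1}
  ]
}}

```text
clock: 8.25
eef_pos: [0.6346, 0.1655, 0.003]
tool_rot: [0.716, 0.698, -0.0, -0.0]
ft_force: [-0.4, -0.6, -0.2]
grip_width: 0.0858
grasp_force: 0.0
```

Emit:
{"api": "jog_arm", "payload": {
  "motion": [
    {"x":0,"y":0,"z":-50,"spin":0,"fingers":-1},
    {"x":0,"y":0,"z":-100,"spin":0,"fingers":-1},
    {"x":-15,"y":-10,"z":-160,"spin":0,"fingers":-1},
    {"x":-30,"y":-20,"z":-210,"spin":0,"fingers":-1},
    {"x":-30,"y":-20,"z":-220,"spin":0,"fingers":-1},
    {"x":-30,"y":-20,"z":-220,"spin":0,"fingers":-1}
  ]
}}

```text
clock: 9.0
eef_pos: [0.6143, 0.1361, 0.2238]
tool_rot: [0.716, 0.698, 0.001, 0.0]
ft_force: [-0.4, 0.4, 0.1]
grip_width: 0.0856
grasp_force: 0.0
```

```bash
python3 -c "
from h import *
c=snap('w4',270,100,160,190,3)"
```

```text
9.05 [0.6135 0.1361 0.222 ] [ 7.164e-01  6.977e-01 -5.000e-04 -4.000e-04] F [ 0.4  0.9 -0.2] 0.0854
```

View pics/w4.png

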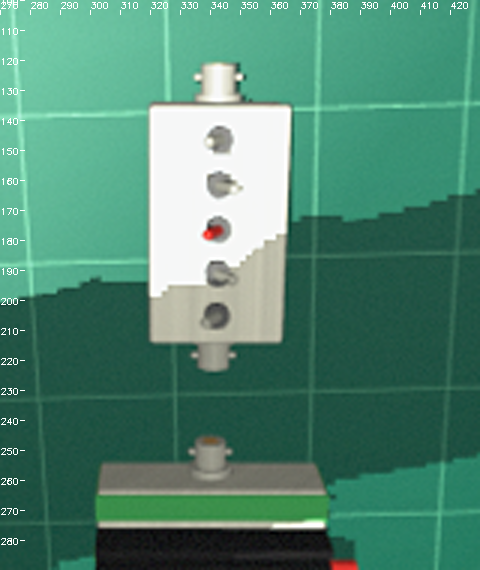

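```bash
python3 -c "
from h import *
c=pickle.load(open('w4.pkl','rb'))
for p,z in(((340.7,223.3),.018),((343.3,121.3),.018),((339.8,247),.018)):print(ray(c,p,z))
P=np.array([ray(c,p,.033)[:2] for p in((319.6,134.5),(367,134.5),(319.8,214),(364,214))]);m=P.mean(0);a=P[:2].mean(0)-P[2:].mean(0);print(m,np.degrees(np.arctan2(-a[0],a[1])),np.hypot(*a))
"
```

```text
[0.63442823 0.11393051 0.018     ]
[0.63782319 0.21504546 0.018     ]
[0.6332255  0.08752697 0.018     ]
[0.6359231  0.16587554] -1.4355582836845002 0.0756578229641964
```

The attenuator is placed with a gap of about 28 mm, lateral error under 1 mm and yaw −1.4°. That is good enough, so the filter is next.

Emit:
{"api": "jog_arm", "payload": {
  "motion": [
    {"x":-246,"y":-184,"z":30,"spin":8.5,"fingers":-1},
    {"x":-246,"y":-184,"z":30,"spin":8.5,"fingers":-1},
    {"x":-246,"y":-184,"z":30,"spin":8.5,"fingers":-1},
    {"x":-246,"y":-184,"z":30,"spin":8.5,"fingers":-1},
    {"x":-246,"y":-184,"z":30,"spin":8.5,"fingers":-1},
    {"x":-246,"y":-184,"z":30,"spin":8.5,"fingers":-1},
    {"x":-246,"y":-184,"z":30,"spin":8.5,"fingers":-1}
  ]
}}

```text
clock: 9.93
eef_pos: [0.423, -0.1048, 0.1918]
tool_rot: [0.766, 0.642, -0.0, -0.001]
ft_force: [0.1, 0.8, -0.2]
grip_width: 0.0855
grasp_force: 0.0
```

```bash
python3 -c "
from h import *
c=snap('w5',250,130,160,130,4)"
```

```text
9.975 [ 0.4237 -0.1044  0.1922] [ 7.659e-01  6.430e-01 -3.000e-04 -7.000e-04] F [ 1.   1.  -0.9] 0.0853
```

View pics/w5.png

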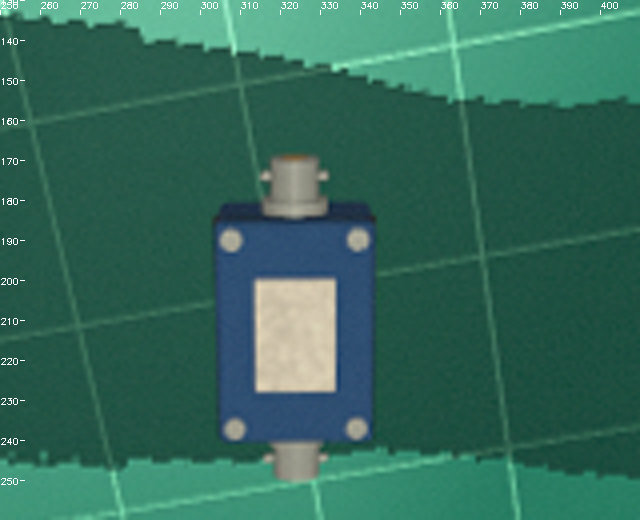

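The filter's top spans (304,185) to (343,240) in pixels and is aligned with the tool.

```bash
python3 -c "
from h import *
from workcell import readout
c=pickle.load(open('w5.pkl','rb'))
P=np.array([ray(c,p,.031)[:2] for p in((304,185.5),(343.8,185.3),(304.8,240),(343.3,240))]);m=P.mean(0);a=P[:2].mean(0)-P[2:].mean(0)
yaw=np.degrees(np.arctan2(-a[0],a[1]));print(m,np.hypot(*a),yaw)
o=readout.get_obs();print(o['eef_pos'],goto(o,(*m,.0055),90+yaw))
o['eef_pos']=np.array([*m,.0055]);q=np.radians(90+yaw)/2;o['tool_rot']=[np.cos(q),np.sin(q),0,0]
print(goto(o,(.628,-.106,.0055),88.5))"
```

```text
[ 0.42554286 -0.10371652] 0.05078701032751769 -9.77089913098852
[ 0.42365478 -0.10439069  0.19216685] {'x': np.float64(1.0), 'y': np.float64(1.7), 'z': np.float64(186.7), 'spin': np.float64(-0.2)}
{'x': np.float64(32.1), 'y': np.float64(199.9), 'z': np.float64(-0.0), 'spin': np.float64(-8.3)}
```

Emit:
{"api": "jog_arm", "payload": {
  "motion": [
    {"x":0.5,"y":1.7,"z":60,"spin":0,"fingers":-1},
    {"x":0.5,"y":1.7,"z":115,"spin":0,"fingers":-1},
    {"x":0.5,"y":1.7,"z":155,"spin":0,"fingers":-1},
    {"x":0.5,"y":1.7,"z":178,"spin":0,"fingers":-1},
    {"x":0.5,"y":1.7,"z":186,"spin":0,"fingers":-1},
    {"x":0.5,"y":1.7,"z":186,"spin":0,"fingers":-1}
  ]
}}

```text
clock: 10.72
eef_pos: [0.4256, -0.1041, 0.0068]
tool_rot: [0.766, 0.643, -0.0, -0.0]
ft_force: [-0.5, -0.7, 0.2]
grip_width: 0.0852
grasp_force: 0.0
```

Emit:
{"api": "jog_arm", "payload": {
  "motion": [
    {"x":0,"y":0,"z":0,"spin":0,"fingers":1},
    {"x":0,"y":0,"z":0,"spin":0,"fingers":1},
    {"x":0,"y":0,"z":0,"spin":0,"fingers":1},
    {"x":0,"y":0,"z":0,"spin":0,"fingers":1},
    {"x":0,"y":0,"z":0,"spin":0,"fingers":1},
    {"x":0,"y":0,"z":0,"spin":0,"fingers":1}
  ]
}}

```text
clock: 11.48
eef_pos: [0.426, -0.1051, 0.0081]
tool_rot: [0.766, 0.643, 0.001, 0.001]
ft_force: [-1.2, 0.2, 6.5]
grip_width: 0.0344
grasp_force: 61.3
```

Emit:
{"api": "jog_arm", "payload": {
  "motion": [
    {"x":0,"y":0,"z":-25,"spin":0,"fingers":1},
    {"x":0,"y":0,"z":-60,"spin":0,"fingers":1},
    {"x":8,"y":50,"z":-60,"spin":-4,"fingers":1},
    {"x":16,"y":100,"z":-60,"spin":-8.3,"fingers":1},
    {"x":24,"y":150,"z":-60,"spin":-8.3,"fingers":1},
    {"x":32,"y":195,"z":-60,"spin":-8.3,"fingers":1},
    {"x":32,"y":200,"z":-60,"spin":-8.3,"fingers":1},
    {"x":32,"y":200,"z":-60,"spin":-8.3,"fingers":1}
  ]
}}

```text
clock: 12.48
eef_pos: [0.6265, -0.1082, 0.0661]
tool_rot: [0.718, 0.696, -0.001, -0.001]
ft_force: [-0.5, -0.7, -1.0]
grip_width: 0.035
grasp_force: 60.5
```

Emit:
{"api": "jog_arm", "payload": {
  "motion": [
    {"x":0,"y":0,"z":30,"spin":0,"fingers":1},
    {"x":0,"y":0,"z":48,"spin":0,"fingers":1},
    {"x":0,"y":0,"z":54,"spin":0,"fingers":1},
    {"x":0,"y":0,"z":57,"spin":0,"fingers":1},
    {"x":0,"y":0,"z":57,"spin":0,"fingers":1},
    {"x":0,"y":0,"z":57,"spin":0,"fingers":1}
  ]
}}

```text
clock: 13.22
eef_pos: [0.6283, -0.1083, 0.011]
tool_rot: [0.718, 0.696, 0.0, 0.001]
ft_force: [0.3, 1.3, -1.1]
grip_width: 0.0346
grasp_force: 60.6
```

```bash
python3 -c "
from h import *
from workcell import readout
o=readout.get_obs();print(o['grip_width'],o['eef_pos'],o['ft_force'],goto(o,(.628,-.106,.007),88.5))"
```

```text
0.03460383886722633 [ 0.62828094 -0.10828155  0.01099052] [ 0.29480649  1.33886815 -1.11769384] {'x': np.float64(2.3), 'y': np.float64(-0.3), 'z': np.float64(4.0), 'spin': np.float64(-0.2)}
```

Emit:
{"api": "jog_arm", "payload": {
  "motion": [
    {"x":1,"y":0,"z":1,"spin":-0.2,"fingers":1},
    {"x":2.2,"y":0,"z":2,"spin":-0.2,"fingers":1},
    {"x":2.2,"y":0,"z":2.7,"spin":-0.2,"fingers":1},
    {"x":2.2,"y":0,"z":3.2,"spin":-0.2,"fingers":1},
    {"x":2.2,"y":0,"z":3.2,"spin":-0.2,"fingers":1}
  ]
}}

```text
clock: 13.85
eef_pos: [0.6279, -0.1058, 0.0081]
tool_rot: [0.716, 0.698, 0.0, 0.0]
ft_force: [-2.7, 0.7, 6.0]
grip_width: 0.0351
grasp_force: 61.5
```

On the mat; release and back off, then go for the load.

Emit:
{"api": "jog_arm", "payload": {
  "motion": [
    {"x":0,"y":0,"z":-0.5,"spin":0,"fingers":0.3},
    {"x":0,"y":0,"z":-0.5,"spin":0,"fingers":-0.3},
    {"x":0,"y":0,"z":-0.5,"spin":0,"fingers":-1},
    {"x":0,"y":0,"z":-0.5,"spin":0,"fingers":-1},
    {"x":0,"y":0,"z":-0.5,"spin":0,"fingers":-1},
    {"x":0,"y":0,"z":-40,"spin":0,"fingers":-1},
    {"x":0,"y":0,"z":-90,"spin":0,"fingers":-1},
    {"x":0,"y":0,"z":-140,"spin":0,"fingers":-1}
  ]
}}

```text
clock: 14.85
eef_pos: [0.6274, -0.1059, 0.148]
tool_rot: [0.716, 0.698, -0.0, -0.0]
ft_force: [0.4, 0.1, 0.0]
grip_width: 0.0853
grasp_force: 0.0
```

Emit:
{"api": "jog_arm", "payload": {
  "motion": [
    {"x":185,"y":-200,"z":-40,"spin":4,"fingers":-1},
    {"x":185,"y":-200,"z":-40,"spin":4,"fingers":-1},
    {"x":185,"y":-200,"z":-40,"spin":4,"fingers":-1},
    {"x":185,"y":-200,"z":-40,"spin":4,"fingers":-1},
    {"x":185,"y":-200,"z":-40,"spin":4,"fingers":-1},
    {"x":185,"y":-200,"z":-40,"spin":4,"fingers":-1}
  ]
}}

```text
clock: 15.6
eef_pos: [0.4319, 0.0853, 0.1876]
tool_rot: [0.739, 0.673, 0.001, 0.0]
ft_force: [0.6, -0.0, 0.1]
grip_width: 0.0852
grasp_force: 0.0
```

```bash
python3 -c "
from h import *
c=snap('w6')
im=c['pixels'][:,:,::-1].copy();a=crop(im,260,130,130,130,4)
u,v=proj(c,[(.628,-.106,.02)])[0].astype(int);print(u,v)
cv2.imwrite('pics/w6c.png',a)"
```

```text
15.65 [0.4328 0.0846 0.1874] [7.398e-01 6.728e-01 6.000e-04 6.000e-04] F [-0.1 -0.3  1.2] 0.0857
518 367
```

View pics/w6c.png

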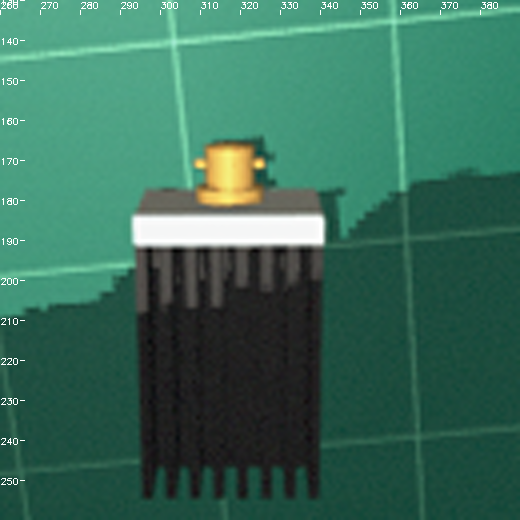

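The load's top spans (293,183) to (341,254) in pixels, with its brass socket up (+y).

```bash
python3 -c "
from h import *
from workcell import readout
c=pickle.load(open('w6.pkl','rb'))
P=np.array([ray(c,p,.039)[:2] for p in((293.3,183.5),(341,183.5),(295.5,254.5),(340.2,254.5))]);m=P.mean(0);a=P[:2].mean(0)-P[2:].mean(0)
yaw=np.degrees(np.arctan2(-a[0],a[1]));print(m,np.hypot(*a),yaw,ray(c,(317.3,166.5),.021))
o=readout.get_obs();print(o['eef_pos'],goto(o,(*m,.009),90+yaw))
o['eef_pos']=np.array([*m,.0055]);q=np.radians(90+yaw)/2;o['tool_rot']=[np.cos(q),np.sin(q),0,0]
print(goto(o,(.6252,-.218,.0055),88.5))"
```

```text
[0.42894596 0.08406668] 0.06419044893570264 -5.028858674965102 [0.43279719 0.1277196  0.021     ]
[0.4328417  0.0846316  0.18739588] {'x': np.float64(-0.9), 'y': np.float64(-3.8), 'z': np.float64(178.4), 'spin': np.float64(-0.4)}
{'x': np.float64(-283.7), 'y': np.float64(222.0), 'z': np.float64(-0.0), 'spin': np.float64(-3.5)}
```

Emit:
{"api": "jog_arm", "payload": {
  "motion": [
    {"x":-1.3,"y":-4,"z":60,"spin":-0.4,"fingers":-1},
    {"x":-1.3,"y":-4,"z":110,"spin":-0.4,"fingers":-1},
    {"x":-1.3,"y":-4,"z":145,"spin":-0.4,"fingers":-1},
    {"x":-1.3,"y":-4,"z":168,"spin":-0.4,"fingers":-1},
    {"x":-1.3,"y":-4,"z":178,"spin":-0.4,"fingers":-1},
    {"x":-1.3,"y":-4,"z":178,"spin":-0.4,"fingers":-1}
  ]
}}

```text
clock: 16.4
eef_pos: [0.4288, 0.0828, 0.0084]
tool_rot: [0.738, 0.674, -0.001, -0.0]
ft_force: [0.7, 0.2, 0.2]
grip_width: 0.0853
grasp_force: 0.0
```

Emit:
{"api": "jog_arm", "payload": {
  "motion": [
    {"x":0,"y":0,"z":0,"spin":0,"fingers":1},
    {"x":0,"y":0,"z":0,"spin":0,"fingers":1},
    {"x":0,"y":0,"z":0,"spin":0,"fingers":1},
    {"x":0,"y":0,"z":0,"spin":0,"fingers":1},
    {"x":0,"y":0,"z":0,"spin":0,"fingers":1},
    {"x":0,"y":0,"z":0,"spin":0,"fingers":1}
  ]
}}

```text
clock: 17.15
eef_pos: [0.4293, 0.0836, 0.0099]
tool_rot: [0.738, 0.675, 0.001, 0.0]
ft_force: [-1.1, 0.5, 6.2]
grip_width: 0.0392
grasp_force: 61.8
```

Emit:
{"api": "jog_arm", "payload": {
  "motion": [
    {"x":0,"y":0,"z":-30,"spin":0,"fingers":1},
    {"x":0,"y":0,"z":-85,"spin":0,"fingers":1},
    {"x":-45,"y":36,"z":-85,"spin":-3.5,"fingers":1},
    {"x":-92,"y":72,"z":-85,"spin":-3.5,"fingers":1},
    {"x":-140,"y":109,"z":-85,"spin":-3.5,"fingers":1},
    {"x":-188,"y":147,"z":-85,"spin":-3.5,"fingers":1},
    {"x":-236,"y":185,"z":-85,"spin":-3.5,"fingers":1},
    {"x":-283,"y":222,"z":-85,"spin":-3.5,"fingers":1}
  ]
}}

```text
clock: 18.15
eef_pos: [0.6249, -0.2199, 0.0932]
tool_rot: [0.717, 0.697, -0.0, -0.001]
ft_force: [1.2, 0.2, -3.0]
grip_width: 0.0392
grasp_force: 61.3
```

Emit:
{"api": "jog_arm", "payload": {
  "motion": [
    {"x":0,"y":0,"z":30,"spin":0,"fingers":1},
    {"x":0,"y":0,"z":60,"spin":0,"fingers":1},
    {"x":0,"y":0,"z":74,"spin":0,"fingers":1},
    {"x":0,"y":0,"z":81,"spin":0,"fingers":1},
    {"x":0,"y":0,"z":81,"spin":0,"fingers":1},
    {"x":0,"y":0,"z":81,"spin":0,"fingers":1}
  ]
}}

```text
clock: 18.9
eef_pos: [0.6255, -0.2185, 0.0144]
tool_rot: [0.717, 0.697, 0.001, 0.001]
ft_force: [0.3, 0.5, -2.6]
grip_width: 0.0392
grasp_force: 61.5
```

```bash
python3 -c "
from h import *
from workcell import readout
o=readout.get_obs();print(o['grip_width'],o['eef_pos'],o['ft_force'],goto(o,(.6252,-.218,.010),88.5))"
```

```text
0.03924877835553078 [ 0.62545308 -0.21846175  0.01442057] [ 0.29628087  0.47884913 -2.58188527] {'x': np.float64(0.5), 'y': np.float64(-0.3), 'z': np.float64(4.4), 'spin': np.float64(-0.1)}
```

Emit:
{"api": "jog_arm", "payload": {
  "motion": [
    {"x":0.5,"y":-0.3,"z":1,"spin":0,"fingers":1},
    {"x":0.5,"y":-0.3,"z":2,"spin":0,"fingers":1},
    {"x":0.5,"y":-0.3,"z":3,"spin":0,"fingers":1},
    {"x":0.5,"y":-0.3,"z":4,"spin":0,"fingers":1},
    {"x":0.5,"y":-0.3,"z":4.4,"spin":0,"fingers":1},
    {"x":0.5,"y":-0.3,"z":4.4,"spin":0,"fingers":1}
  ]
}}

```text
clock: 19.65
eef_pos: [0.6242, -0.2179, 0.01]
tool_rot: [0.717, 0.697, 0.0, 0.0]
ft_force: [-2.9, 0.9, 5.7]
grip_width: 0.0394
grasp_force: 62.5
```

Emit:
{"api": "jog_arm", "payload": {
  "motion": [
    {"x":0,"y":0,"z":-0.5,"spin":0,"fingers":0.3},
    {"x":0,"y":0,"z":-0.5,"spin":0,"fingers":-0.3},
    {"x":0,"y":0,"z":-0.5,"spin":0,"fingers":-1},
    {"x":0,"y":0,"z":-0.5,"spin":0,"fingers":-1},
    {"x":0,"y":0,"z":-0.5,"spin":0,"fingers":-1},
    {"x":0,"y":0,"z":-40,"spin":0,"fingers":-1},
    {"x":0,"y":0,"z":-90,"spin":0,"fingers":-1},
    {"x":0,"y":0,"z":-140,"spin":0,"fingers":-1}
  ]
}}

```text
clock: 20.65
eef_pos: [0.6239, -0.2177, 0.1496]
tool_rot: [0.717, 0.697, -0.0, -0.0]
ft_force: [1.2, 0.3, -0.7]
grip_width: 0.0857
grasp_force: 0.0
```

Emit:
{"api": "jog_arm", "payload": {
  "motion": [
    {"x":80,"y":-10,"z":-80,"spin":0,"fingers":-1},
    {"x":80,"y":-10,"z":-80,"spin":0,"fingers":-1},
    {"x":80,"y":-10,"z":-80,"spin":0,"fingers":-1},
    {"x":80,"y":-10,"z":-80,"spin":0,"fingers":-1}
  ]
}}

```text
clock: 21.15
eef_pos: [0.6162, -0.1377, 0.2279]
tool_rot: [0.717, 0.697, -0.0, -0.0]
ft_force: [0.1, -0.1, -0.7]
grip_width: 0.0854
grasp_force: 0.0
```

```bash
python3 -c "
from h import *
c=snap('w7')
P=proj(c,[(.6285,-.0385,.02),(.625,-.26,.02)]);print(P)
v0=int(P[:,1].min())-15
im=c['pixels'][:,:,::-1].copy();a=crop(im,260,v0,160,190,3);cv2.imwrite('pics/w7c.png',a)"
```

```text
21.2 [ 0.6158 -0.138   0.227 ] [ 0.7172  0.6968 -0.0008 -0.0009] F [ 0.4 -0.8 -0.3] 0.0851
[[331.39120436  98.6989306 ]
 [332.024198   306.78862028]]
```

View pics/w7c.png

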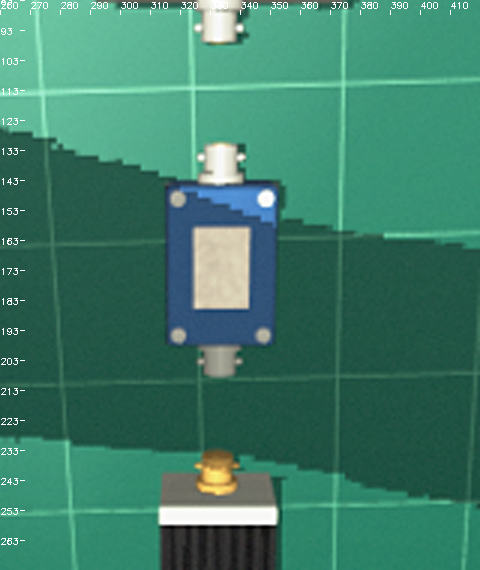

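```bash
python3 -c "
from h import *
c=pickle.load(open('w7.pkl','rb'))
for p in((333,97.3),(333.7,130.9),(333.3,208.3),(332.3,234.8)):print(ray(c,p,.018))
P=np.array([ray(c,p,.031)[:2] for p in((315.7,144.5),(351.8,144.5),(316,198),(351.3,198))]);m=P.mean(0);a=P[:2].mean(0)-P[2:].mean(0);print(m,np.degrees(np.arctan2(-a[0],a[1])),np.hypot(*a))
print(ray(c,(332.3,234.8),.021),ray(c,(313.3,252),.039),ray(c,(352.6,252),.039))
"
```

```text
[ 0.63008618 -0.03722492  0.018     ]
[ 0.63023177 -0.06755217  0.018     ]
[ 0.62850868 -0.1447569   0.018     ]
[ 0.6269374  -0.17385432  0.018     ]
[ 0.62920354 -0.10513758] -1.0773998243447995 0.051529526131512106
[ 0.62687737 -0.17283422  0.021     ] [ 0.60677952 -0.18473711  0.039     ] [ 0.64690412 -0.18582513  0.039     ]
```

Gaps are about 30 and 29 mm and the line is straight. Now the fan.

Emit:
{"api": "jog_arm", "payload": {
  "motion": [
    {"x":-136,"y":-238,"z":40,"spin":-7.8,"fingers":-1},
    {"x":-136,"y":-238,"z":40,"spin":-7.8,"fingers":-1},
    {"x":-136,"y":-238,"z":40,"spin":-7.8,"fingers":-1},
    {"x":-136,"y":-238,"z":40,"spin":-7.8,"fingers":-1},
    {"x":-136,"y":-238,"z":40,"spin":-7.8,"fingers":-1},
    {"x":-136,"y":-238,"z":40,"spin":-7.8,"fingers":-1},
    {"x":-136,"y":-238,"z":40,"spin":-7.8,"fingers":-1}
  ]
}}

```text
clock: 22.08
eef_pos: [0.3747, -0.2671, 0.1878]
tool_rot: [0.668, 0.744, 0.0, -0.001]
ft_force: [-0.3, -0.5, -0.5]
grip_width: 0.0852
grasp_force: 0.0
```

```bash
python3 -c "
from h import *
c=snap('w8',260,150,130,130,4)"
```

```text
22.125 [ 0.3752 -0.2669  0.188 ] [ 6.680e-01  7.442e-01  1.000e-04 -3.000e-04] F [0.9 0.  0.7] 0.0852
```

View pics/w8.png

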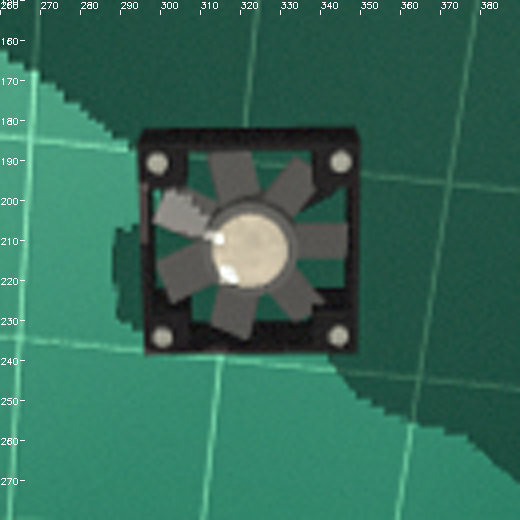

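The fan's screws are at (299,191), (345,190), (301,234) and (345,234).

```bash
python3 -c "
from h import *
from workcell import readout
c=pickle.load(open('w8.pkl','rb'))
P=np.array([ray(c,p,.023)[:2] for p in((299.25,190.75),(345.25,190.25),(300.75,234.25),(344.75,233.75))]);m=P.mean(0);a=P[:2].mean(0)-P[2:].mean(0);b=P[1]+P[3]-P[0]-P[2]
yaw=np.degrees(np.arctan2(-a[0],a[1]));y2=np.degrees(np.arctan2(b[1],b[0]));print(m,np.hypot(*a),yaw,y2);yaw=(yaw+y2)/2
o=readout.get_obs();print(o['eef_pos'],goto(o,(*m,.003),90+yaw))
o['eef_pos']=np.array([*m,.003]);q=np.radians(90+yaw)/2;o['tool_rot']=[np.cos(q),np.sin(q),0,0]
print(goto(o,(.631,.0245,.053),88.5))"
```

```text
[ 0.37592044 -0.26619393] 0.04094803926204878 6.793323864591575 6.818925870343686
[ 0.37515971 -0.2668554   0.18801736] {'x': np.float64(0.6), 'y': np.float64(0.8), 'z': np.float64(185.0), 'spin': np.float64(-0.6)}
{'x': np.float64(258.4), 'y': np.float64(287.7), 'z': np.float64(-50.0), 'spin': np.float64(8.3)}
```

Emit:
{"api": "jog_arm", "payload": {
  "motion": [
    {"x":0.5,"y":0.8,"z":60,"spin":-0.6,"fingers":-1},
    {"x":0.5,"y":0.8,"z":115,"spin":-0.6,"fingers":-1},
    {"x":0.5,"y":0.8,"z":155,"spin":-0.6,"fingers":-1},
    {"x":0.5,"y":0.8,"z":177,"spin":-0.6,"fingers":-1},
    {"x":0.5,"y":0.8,"z":185,"spin":-0.6,"fingers":-1},
    {"x":0.5,"y":0.8,"z":185,"spin":-0.6,"fingers":-1}
  ]
}}

```text
clock: 22.88
eef_pos: [0.376, -0.2659, 0.0033]
tool_rot: [0.664, 0.748, -0.0, -0.0]
ft_force: [-0.1, 0.1, -0.8]
grip_width: 0.0853
grasp_force: 0.0
```

Emit:
{"api": "jog_arm", "payload": {
  "motion": [
    {"x":0,"y":0,"z":0,"spin":0,"fingers":1},
    {"x":0,"y":0,"z":0,"spin":0,"fingers":1},
    {"x":0,"y":0,"z":0,"spin":0,"fingers":1},
    {"x":0,"y":0,"z":0,"spin":0,"fingers":1},
    {"x":0,"y":0,"z":0,"spin":0,"fingers":1},
    {"x":0,"y":0,"z":0,"spin":0,"fingers":1}
  ]
}}

```text
clock: 23.62
eef_pos: [0.3764, -0.2669, 0.0048]
tool_rot: [0.664, 0.748, 0.0, 0.001]
ft_force: [-0.1, 0.3, 6.1]
grip_width: 0.0486
grasp_force: 63.1
```

Emit:
{"api": "jog_arm", "payload": {
  "motion": [
    {"x":0,"y":0,"z":-40,"spin":0,"fingers":1},
    {"x":0,"y":0,"z":-100,"spin":0,"fingers":1},
    {"x":40,"y":45,"z":-100,"spin":8.3,"fingers":1},
    {"x":80,"y":89,"z":-100,"spin":8.3,"fingers":1},
    {"x":120,"y":134,"z":-100,"spin":8.3,"fingers":1},
    {"x":160,"y":178,"z":-100,"spin":8.3,"fingers":1},
    {"x":200,"y":223,"z":-100,"spin":8.3,"fingers":1},
    {"x":235,"y":262,"z":-100,"spin":8.3,"fingers":1}
  ]
}}

```text
clock: 24.62
eef_pos: [0.609, -0.0001, 0.1036]
tool_rot: [0.716, 0.698, 0.0, 0.0]
ft_force: [0.9, -0.7, -0.7]
grip_width: 0.0487
grasp_force: 62.4
```

```bash
python3 -c "
from h import *
from workcell import readout
o=readout.get_obs();print(o['grip_width'],o['eef_pos'],o['ft_force'],goto(o,(.6315,.0245,.063),88.5))"
```

```text
0.04873237141097721 [ 6.08974142e-01 -8.09664551e-05  1.03568129e-01] [ 0.88761063 -0.72437081 -0.74251679] {'x': np.float64(25.2), 'y': np.float64(21.9), 'z': np.float64(40.6), 'spin': np.float64(0.0)}
```

Emit:
{"api": "jog_arm", "payload": {
  "motion": [
    {"x":13,"y":11,"z":0,"spin":0,"fingers":1},
    {"x":25.2,"y":21.9,"z":0,"spin":0,"fingers":1},
    {"x":25.2,"y":21.9,"z":20,"spin":0,"fingers":1},
    {"x":25.2,"y":21.9,"z":35,"spin":0,"fingers":1},
    {"x":25.2,"y":21.9,"z":40,"spin":0,"fingers":1},
    {"x":25.2,"y":21.9,"z":40,"spin":0,"fingers":1},
    {"x":25.2,"y":21.9,"z":40,"spin":0,"fingers":1}
  ]
}}

```text
clock: 25.5
eef_pos: [0.6309, 0.0224, 0.0643]
tool_rot: [0.717, 0.697, 0.0, 0.0]
ft_force: [-0.3, 0.6, -1.2]
grip_width: 0.0485
grasp_force: 62.4
```

```bash
python3 -c "
from h import *
from workcell import readout
o=readout.get_obs();print(o['grip_width'],o['eef_pos'],o['ft_force'],goto(o,(.6315,.0245,.0545),88.5))"
```

```text
0.048482544583896364 [0.630856   0.02241004 0.0642934 ] [-0.2727477   0.5954119  -1.19493197] {'x': np.float64(2.1), 'y': np.float64(0.6), 'z': np.float64(9.8), 'spin': np.float64(-0.1)}
```

Emit:
{"api": "jog_arm", "payload": {
  "motion": [
    {"x":1,"y":0.5,"z":3,"spin":0,"fingers":1},
    {"x":2,"y":0.5,"z":5,"spin":0,"fingers":1},
    {"x":2,"y":0.5,"z":7,"spin":0,"fingers":1},
    {"x":2,"y":0.5,"z":8,"spin":0,"fingers":1},
    {"x":2,"y":0.5,"z":8.7,"spin":0,"fingers":1},
    {"x":2,"y":0.5,"z":8.7,"spin":0,"fingers":1}
  ]
}}

```text
clock: 26.25
eef_pos: [0.631, 0.0247, 0.055]
tool_rot: [0.716, 0.698, 0.0, 0.0]
ft_force: [-0.9, 0.1, -0.7]
grip_width: 0.0486
grasp_force: 62.5
```

Emit:
{"api": "jog_arm", "payload": {
  "motion": [
    {"x":0,"y":0,"z":0.4,"spin":0,"fingers":1},
    {"x":0,"y":0,"z":0.8,"spin":0,"fingers":1},
    {"x":0,"y":0,"z":0.8,"spin":0,"fingers":1}
  ]
}}

```text
clock: 26.62
eef_pos: [0.631, 0.0247, 0.0549]
tool_rot: [0.716, 0.698, 0.0, 0.0]
ft_force: [-2.9, 0.1, 5.2]
grip_width: 0.0482
grasp_force: 63.2
```

Seated. Release, lift away and check.

Emit:
{"api": "jog_arm", "payload": {
  "motion": [
    {"x":0,"y":0,"z":0,"spin":0,"fingers":0.3},
    {"x":0,"y":0,"z":0,"spin":0,"fingers":-0.3},
    {"x":0,"y":0,"z":0,"spin":0,"fingers":-1},
    {"x":0,"y":0,"z":0,"spin":0,"fingers":-1},
    {"x":0,"y":0,"z":0,"spin":0,"fingers":-1},
    {"x":0,"y":0,"z":-40,"spin":0,"fingers":-1},
    {"x":0,"y":0,"z":-90,"spin":0,"fingers":-1},
    {"x":0,"y":0,"z":-140,"spin":0,"fingers":-1}
  ]
}}

```text
clock: 27.62
eef_pos: [0.6307, 0.0246, 0.1951]
tool_rot: [0.716, 0.698, -0.0, -0.0]
ft_force: [1.4, 0.8, 1.0]
grip_width: 0.0855
grasp_force: 0.0
```

Emit:
{"api": "jog_arm", "payload": {
  "motion": [
    {"x":20,"y":-50,"z":-160,"spin":0,"fingers":-1},
    {"x":20,"y":-50,"z":-160,"spin":0,"fingers":-1},
    {"x":20,"y":-50,"z":-160,"spin":0,"fingers":-1},
    {"x":20,"y":-50,"z":-160,"spin":0,"fingers":-1},
    {"x":20,"y":-50,"z":-160,"spin":0,"fingers":-1}
  ]
}}

```text
clock: 28.25
eef_pos: [0.5815, 0.046, 0.3534]
tool_rot: [0.716, 0.698, -0.0, -0.0]
ft_force: [-0.8, 0.0, -0.2]
grip_width: 0.0854
grasp_force: 0.0
```

```bash
python3 -c "
from h import *
c=snap('w9')"
```

```text
28.3 [0.5812 0.0458 0.3524] [ 0.7165  0.6976 -0.001  -0.0008] F [ 0.3 -0.3  0.3] 0.0854
```

View pics/w9.png

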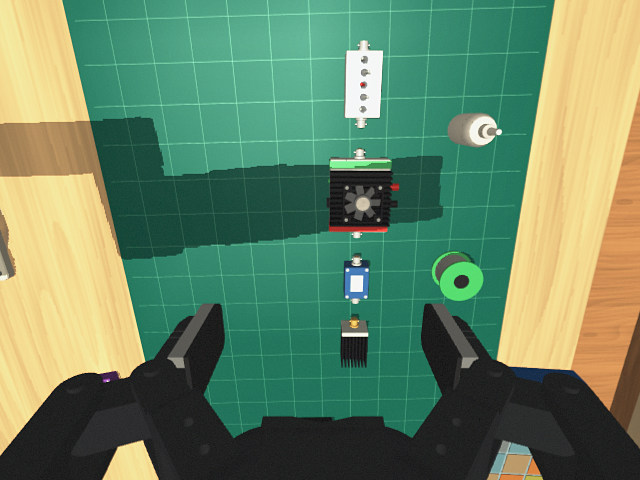

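All parts are in line in one view, with the fan on the fins near (361,203). I'll take one last close crop to check the gaps and how well the fan is centred.

```bash
python3 -c "
from h import *
c=pickle.load(open('w9.pkl','rb'));im=c['pixels'][:,:,::-1].copy()
cv2.imwrite('pics/w9c.png',crop(im,320,115,90,130,4))"
```

```text
(no output)
```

View pics/w9c.png

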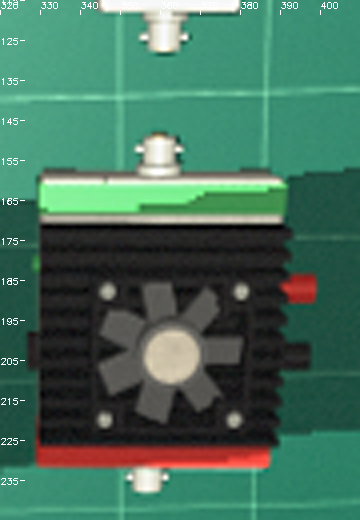

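```bash
python3 -c "
from h import *
c=pickle.load(open('w9.pkl','rb'))
P=np.array([ray(c,p,.073)[:2] for p in((347,187.75),(380.25,187.75),(346,220),(378.5,220))]);a=P[:2].mean(0)-P[2:].mean(0);print('fan',P.mean(0),np.degrees(np.arctan2(-a[0],a[1])))
for p in((360.75,127.9),(359.5,148.7),(356.75,237.7)):print(ray(c,p,.018)[:2])
for p in((330,171.2),(329.5,226),(390,171.2),(387.5,226)):print('fin',ray(c,p,.053)[:2])
"
```

```text
fan [0.63251962 0.02526092] -1.7134937839367226
[0.6346566  0.11430914]
[0.63324368 0.0877713 ]
[ 0.63032008 -0.03811254]
fin [0.59267563 0.06407952]
fin [ 0.59064508 -0.00839849]
fin [0.6684693  0.06212411]
fin [ 0.66780768 -0.01038102]
```

The fan is centred within about 1 mm and square. The attenuator gap reads about 27.5 mm, and there is plenty of time, so I'll nudge it 2 mm outward.

Emit:
{"api": "jog_arm", "payload": {
  "motion": [
    {"x":120.5,"y":51,"z":200,"spin":0,"fingers":-1},
    {"x":120.5,"y":51,"z":200,"spin":0,"fingers":-1},
    {"x":120.5,"y":51,"z":200,"spin":0,"fingers":-1},
    {"x":120.5,"y":51,"z":200,"spin":0,"fingers":-1},
    {"x":120.5,"y":51,"z":200,"spin":0,"fingers":-1},
    {"x":120.5,"y":51,"z":200,"spin":0,"fingers":-1}
  ]
}}

```text
clock: 29.05
eef_pos: [0.6353, 0.1645, 0.1533]
tool_rot: [0.717, 0.698, -0.001, -0.0]
ft_force: [0.2, 0.6, -0.3]
grip_width: 0.0854
grasp_force: 0.0
```

```bash
python3 -c "
from h import *
from workcell import readout
o=readout.get_obs();print(o['eef_pos'],goto(o,(.6351,.165,.005),88.5))"
```

```text
[0.6353348  0.16448946 0.15327367] {'x': np.float64(0.5), 'y': np.float64(-0.2), 'z': np.float64(148.3), 'spin': np.float64(-0.0)}
```

Emit:
{"api": "jog_arm", "payload": {
  "motion": [
    {"x":0,"y":0,"z":50,"spin":0,"fingers":-1},
    {"x":0,"y":0,"z":100,"spin":0,"fingers":-1},
    {"x":0,"y":0,"z":135,"spin":0,"fingers":-1},
    {"x":0,"y":0,"z":148,"spin":0,"fingers":-1},
    {"x":0,"y":0,"z":148,"spin":0,"fingers":-1},
    {"x":0,"y":0,"z":148,"spin":0,"fingers":-1}
  ]
}}

```text
clock: 29.8
eef_pos: [0.6377, 0.1653, 0.0088]
tool_rot: [0.717, 0.697, 0.002, 0.001]
ft_force: [0.0, -0.5, -0.3]
grip_width: 0.0856
grasp_force: 0.0
```

Emit:
{"api": "jog_arm", "payload": {
  "motion": [
    {"x":0,"y":0,"z":0,"spin":0,"fingers":1},
    {"x":0,"y":0,"z":0,"spin":0,"fingers":1},
    {"x":0,"y":0,"z":0,"spin":0,"fingers":1},
    {"x":0,"y":0,"z":0,"spin":0,"fingers":1},
    {"x":0,"y":0,"z":0,"spin":0,"fingers":1},
    {"x":0.7,"y":0,"z":-0.7,"spin":0,"fingers":1},
    {"x":1.4,"y":0,"z":-0.7,"spin":0,"fingers":1},
    {"x":2.2,"y":0,"z":-0.7,"spin":0,"fingers":1}
  ]
}}

```text
clock: 30.8
eef_pos: [0.6361, 0.1667, 0.0071]
tool_rot: [0.717, 0.697, -0.0, 0.001]
ft_force: [0.5, -3.3, 5.3]
grip_width: 0.0426
grasp_force: 63.7
```

Emit:
{"api": "jog_arm", "payload": {
  "motion": [
    {"x":0,"y":0,"z":0.4,"spin":0,"fingers":1},
    {"x":0,"y":0,"z":0.7,"spin":0,"fingers":1},
    {"x":0,"y":0,"z":0.7,"spin":0,"fingers":1}
  ]
}}

```text
clock: 31.18
eef_pos: [0.6361, 0.1668, 0.0071]
tool_rot: [0.717, 0.697, 0.0, 0.001]
ft_force: [-0.8, -2.7, 8.2]
grip_width: 0.0431
grasp_force: 64.0
```

Emit:
{"api": "jog_arm", "payload": {
  "motion": [
    {"x":0,"y":-0.8,"z":-0.4,"spin":0,"fingers":1},
    {"x":0,"y":-0.8,"z":-0.4,"spin":0,"fingers":1},
    {"x":0,"y":-0.8,"z":-0.4,"spin":0,"fingers":0.3},
    {"x":0,"y":-0.8,"z":-0.4,"spin":0,"fingers":-0.3},
    {"x":0,"y":-0.8,"z":-0.4,"spin":0,"fingers":-1},
    {"x":0,"y":-0.8,"z":-0.4,"spin":0,"fingers":-1},
    {"x":0,"y":-0.8,"z":-0.4,"spin":0,"fingers":-1}
  ]
}}

```text
clock: 32.05
eef_pos: [0.6346, 0.1674, 0.006]
tool_rot: [0.716, 0.698, -0.0, -0.0]
ft_force: [0.3, 0.6, -1.2]
grip_width: 0.0856
grasp_force: 0.0
```

Emit:
{"api": "jog_arm", "payload": {
  "motion": [
    {"x":0,"y":0,"z":-40,"spin":0,"fingers":-1},
    {"x":0,"y":0,"z":-90,"spin":0,"fingers":-1},
    {"x":0,"y":0,"z":-140,"spin":0,"fingers":-1},
    {"x":-30,"y":-20,"z":-220,"spin":0,"fingers":-1},
    {"x":-30,"y":-20,"z":-220,"spin":0,"fingers":-1},
    {"x":-30,"y":-20,"z":-220,"spin":0,"fingers":-1}
  ]
}}

```text
clock: 32.8
eef_pos: [0.6153, 0.1377, 0.2294]
tool_rot: [0.717, 0.697, 0.003, 0.001]
ft_force: [-0.5, -0.1, 0.1]
grip_width: 0.0858
grasp_force: 0.0
```

```bash
python3 -c "
from h import *
c=snap('w10');r=ray
d=pickle.load(open('w4.pkl','rb'))
# shift of attenuator pattern relative to earlier w4 view, by template matching of the toggles/near socket
def find(c,tc,P,z,s=(18,14)):
    u,v=proj(tc,[P])[0];ui,vi=int(round(u)),int(round(v));t=tc['pixels'][vi-s[1]:vi+s[1],ui-s[0]:ui+s[0]]
    m=cv2.matchTemplate(c['pixels'],t,cv2.TM_CCOEFF_NORMED);k=cv2.minMaxLoc(m);return k[1],r(c,(k[3][0]+s[0]+u-ui,k[3][1]+s[1]+v-vi),z)
print(find(c,d,(.6365,.203,.018),.018),find(c,d,(.6344,.116,.018),.018),find(c,d,(.633,.085,.018),.018))
"
```

```text
32.85 [0.6145 0.1379 0.2269] [7.166e-01 6.975e-01 9.000e-04 4.000e-04] F [-0.2 -0.2 -0.3] 0.0855
(0.9496011137962341, array([0.63676964, 0.2045763 , 0.018     ])) (0.9800395369529724, array([0.63548437, 0.11833329, 0.018     ])) (0.9753349423408508, array([0.63291061, 0.08583231, 0.018     ]))
```

```bash
python3 -c "
from workcell import bot
print(bot.job_done())"
```

```text
the job is handed in; nothing more can be done
None
```

I placed the attenuator, filter and load in line with the amplifier's sockets, with measured gaps of about 29–30 mm, laid the fan square on the middle of the fins (within about 1 mm), and handed the job in at about 33 s.

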